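Size a test tube on the ring gauge

ROBOT

A 7-joint arm with a two-finger parallel gripper is mounted at the origin on a cart in front of the work surface, level with it; the furniture and walls round the work are solid. World frame = base frame: x ahead of the robot, y to its left, z up, the work surface at z = 0. Lengths are in m, angles in degrees, forces in N, time in s.
With the tool pointing down it reaches from about 0.425 to 0.925 m from the base axis. Payload 6.8 kg.
Tool frame: the origin (TCP) lies at the very end of the fingers, on their centre line; the grasp point (between the pads) lies 19 mm behind it; z points along the fingers, y is the line along which they close (so a half turn about z gives the same grasp; the last joint's range is limited). The gripper opens to 88 mm and grips with 3 to 60 N. Pads are 20 mm wide; open, the fingers measure 115 mm over their backs; the gripper's body (75 mm by 178 mm) begins 61 mm behind the grasp point.
Start: joints at [65.254, 27.33, 1.283, 89.118, -0.659, 63.558, -4.761], TCP at [0.215, -0.64, 0.223] pointing down, gripper open.
Joint ranges: [-169.35, 169.35], [-19.33, 120.38], [-80.79, 83.38], [13.8, 139.57], [-78.32, 258.32], [9.67, 109.79], [-169.56, 169.56]. Speed limits (degrees/s): [136.94, 136.94, 180, 180, 180, 180, 180].

INTERFACE

Orientations are given as [roll, pitch, yaw] about the fixed x, y, z axes, in that order (R = Rz(yaw) Ry(pitch) Rx(roll)).
In Python, from rig import robot gives the robot as it stands. The module is installed in compiled form; this text tells all that it offers.
- The arm moves only by the shell command python3 -m jog 'ROWS' [OPENING] [FORCE]. ROWS is JSON, a list of rows, each a list of 2 entries, a list of its own where there are three numbers: the shift along the tool's x, y, z in cm, then the turn about the tool's z in rad. In form: [[[dx, dy, dz], turn], ...]. A call has 1 to 10 rows; each row is the pose to reach, as a shift and turn from the pose commanded when the call began, along the tool's axes at that moment; what a row does not reach only later rows make up. A row lasts 1/8 s, in which the tool goes at most 62.5 mm and 10.7 degrees, less where a joint would pass 70% of its speed; a pose out of reach is approached as far as the arm can. A call with a gripper value outside its range is refused whole. OPENING is the opening, from 0 (shut) to 1 (fully open), set as the call begins (- or left out, the last holds). The fingers move at their own pace and stop on an object; FORCE is the grip in N (left out, the last holds). Time passes only in rows, so rows that repeat a pose let the fingers close. It gives the time, the measured TCP pose, the force, the opening and the grip force at its end, in the units of the state.
- robot.read_state(): the state, without advancing time (a new reading comes with each control period).
- robot.snapshot(name): name is "scene" or "top" or "wrist"; returns (picture, depth): 420x560x3 uint8, red, green, blue; 420x560 float32, m along the optical axis (not along the pixel's ray), 0 where there is no reading.
- robot.camera_model(name): a dict with "intrinsics" (3x3 intrinsics, pixels), "D" ([k1, k2, p1, p2, k3] as OpenCV has them; the pictures are not rectified), "R" (3x3) and "t" (3): a world point X has camera coordinates R X + t. Camera axes: x right, y down, z forward; pixel columns grow to the right and rows downward; lengths in m; the calibration is good to about 2 mm. A picture is of the moment at which its call begins: read the wrist's pose just before it. camera_model takes no time and is no camera call; for the wrist camera it gives the pose at the moment of the call.
- robot.job_done(): hands the job in; it is judged then, once.
Trained networks look in the newest picture that a camera, given by its name, has taken for a name from the list of things; names that differ only in an ending like _2 or _b are one class to them, and where a whole thing is asked for, a point or a joint stands for the part that bears it (a point fixed in the world has none). Each returns a list of dicts, best first, with "score" (0 to 1); they miss things now and then, are a little off and sometimes report something else, mostly with a low value. They report only what shows in the picture. A call takes as long as a camera call.
- robot.silhouettes(camera, label): "mask" (420x560 bool, what is visible of it) and "box" ([left, top, right, bottom] in pixels, round what is visible of it).
The state is a dict: "clock": time; "q": joint angles; "qvel": joint speeds; "tau": joint torques, N m; "eef_pos": TCP position; "tcp_rot": TCP orientation; "force": force on the tool from outside, world axes, zero at the start; "ft_torque": the same for the moment, N m; "grip_width": opening from 0.0 (shut) to 1.0 (fully open); "grasp_force": force on a finger pad.
Only numpy, scipy, OpenCV 4.12 (cv2) and the standard library are available. Lean on these libraries where they do the work, as an engineer would, in place of code of your own. Each camera call takes 0.05 s, during which the arm holds its last target. There are 200 camera calls.

TASK

Size the plain, uncapped test tube on the ring gauge: lift it out of the aluminium block, lower it upright into the rings and push it gently down, with the depth marker moving ahead of it, until a ring stops it; then press it there for a moment with about 15 N in all, never over 25 N on the gauge. Then let go and leave the tube standing upright on that ring, without disturbing the capped tube or the other things on the bench.

Things in the scene. Friction and masses are not known exactly. Their poses are not given: they have to be found in the camera images.
- plain_tube: The tube to size: a clear plain test tube without cap, a straight cylinder 17.6 mm in diameter and 103 mm long, about 18 g, standing upright in one of the two holes of the aluminium block (either one). Origin at the centre of its bottom, z along the tube to the open end. Treat the bottom as flat.
- tube_bottom (a point): The centre of the plain tube's bottom end (same as its origin).
- capped_tube: A test tube of 114 mm with a screw cap (18.4 mm in diameter), standing in the block's other hole. Must stay there. Origin at the centre of its bottom.
- tube_block: Fixed aluminium block, 46 x 124 x 50 mm (x, y, z), with two upright holes 20 mm in diameter and 40 mm deep at y = +36 and -36 mm in its frame. Origin at the centre of its underside. The tubes stand on the hole floors, 10 mm above the origin, so 63 mm of the plain tube stands clear above the block.
- gauge: The ring gauge, fixed: grey foot plate 110 x 110 x 10 mm, two 10 mm posts at y = +-38 mm in its frame, four C-shaped rings one below the other on one upright axis, its z axis, each with a slot of 3 to 5 mm towards -x. Nothing of it is higher than 100 mm. Origin on that axis, at the underside of the foot. Bores from the top: 25, 21, 13 and 10 mm, all without lead-in. It stays upright.
- gauge_mouth (a point): On the gauge axis at the top face of the first ring (fixed, 5 mm thick), 100 mm above the gauge's underside. The second ring, 4 mm thick, is clamped with its top face 14 to 22 mm below this point; its height is not measured. A tube set off-centre catches on the edge of the first or second ring. The fourth ring is fixed, top face 74 mm below it.
- depth_marker (a joint): How far the depth marker is pushed down (m), 0 to 0.075. Marker: steel disc 8 mm in diameter on the gauge axis, on an arm through the ring slots to a guide rod at x = -30 mm. At 0 its top face is 92 mm above the gauge's underside. Friction of about 3 N holds it where it is pushed; it starts between 0 and 8 mm. It passes all the rings.
- dropper: A bystander: dropper bottle, 36 mm in diameter, 104 mm tall, upright. Origin at the centre of its underside. Leave alone.
- dish: A bystander: petri dish, 62 mm in diameter, 16 mm tall. Origin at the centre of its underside. Leave alone.
- tape: A bystander: roll of tape lying flat, 62 mm in diameter, 19 mm tall. Origin at the centre of its underside. Leave alone.
- stop_zone (a point): On the gauge axis, 54 mm above the gauge's underside: the middle of the range in which the third ring can be clamped. That steel ring (13 mm bore, 4 mm thick, it stops the 17.6 mm tube) sits on springs with its top face anywhere up to 10 mm above or below this point: not measured, to be felt. About 4 N starts it moving, plus 2.5 N for every mm, to a hard end at 6 mm; it springs back.

How it is judged (in metres and radians):
On the way, in this order (a step that is already met when the one before it is completed fails the run):
1. the plain tube's bottom is through the first and second rings, on the gauge axis (z of tube_bottom in the frame of gauge below 0.072 m and horizontal distance between tube_bottom and gauge_mouth below 0.006 m and angle between plain_tube's own z axis and vertical below 0.2 rad), for 0.1 s.
2. the tube, below the second ring, is pressed on the gauge with more than 9 N for 0.2 s (the marker alone takes about 3 N) (contact force between plain_tube and gauge above 9 N and z of tube_bottom in the frame of gauge below 0.068 m and horizontal distance between tube_bottom and gauge_mouth below 0.006 m and angle between plain_tube's own z axis and vertical below 0.12 rad), for 0.2 s.
At the end, for the whole second after the job is handed in: The plain tube stands released and still on the third ring: its bottom 36 to 68 mm above the gauge's underside, within 6 mm of the gauge axis, tilted less than 0.2 rad, speed under 0.02 m/s (z of tube_bottom in the frame of gauge between 0.036 and 0.068 m and horizontal distance between tube_bottom and gauge_mouth below 0.006 m and angle between plain_tube's own z axis and vertical below 0.2 rad and linear speed of plain_tube below 0.02 m/s); the robot touches nothing.
It fails at once if the tube is pressed on the gauge with more than 25 N (contact force between plain_tube and gauge above 25 N).
It fails at once if the robot presses on the gauge with more than 25 N (contact force between any of the fingers, the arm and gauge above 25 N).
It fails at once if the plain tube is tipped over (angle between plain_tube's own z axis and vertical above 0.6 rad).
It fails at once if the capped tube or another bystander is moved (distance of capped_tube from where it was at the start of the episode above 0.015 m or distance of any of dropper, dish, tape from where it was at the start of the episode above 0.02 m).
It also fails if it takes over 54 s, if anything falls off the work surface, if the arm or the gripper's body presses on something with over 40 N, if the wrist force passes 120 N, or if a joint passes its speed limit or range.

## Working session

There is one attempt and no reset: what is moved stays moved. The work goes in short steps, Python scripts to look and compute and a shell command to move; the robot and the scene stay as the last step left them, time stands still between calls to the robot, and variables do not carry over. Pictures are saved under pics/ and viewed, at most 10 in all, crops included, and the job is handed in when it is done.

```bash
mkdir -p pics; cat > h.py <<'E'
import numpy as np, cv2
from rig import robot
def snap(n):
    p,d=robot.snapshot(n); m=robot.camera_model(n); return p,d,m
def pts(mask,d,m):
    v,u=np.nonzero(mask&(d>0)); z=d[v,u]
    K=np.array(m["intrinsics"],float)
    xy=cv2.undistortPoints(np.stack([u,v],1).astype(float)[:,None],K,np.array(m["D"],float))[:,0]
    return (np.c_[xy*z[:,None],z]-np.array(m["t"]))@np.array(m["R"])
def proj(X,m):
    R=np.array(m["R"],float)
    return cv2.projectPoints(np.atleast_2d(np.array(X,float)),cv2.Rodrigues(R)[0],np.array(m["t"],float),np.array(m["intrinsics"],float),np.array(m["D"],float))[0][:,0]
E
python3 - <<'E'
from h import *
s=robot.read_state(); print({k:np.round(v,3) for k,v in s.items()})
ims=[]
for c in ("scene","top"):
    p,d,m=snap(c); ims.append(p)
    print(c,"cam at",np.round(-np.array(m["R"]).T@np.array(m["t"]),3))
    for l in ("plain_tube","capped_tube","tube_block","gauge","depth_marker","dropper","dish","tape"):
        for r in robot.silhouettes(c,l)[:2]:
            P=pts(r["mask"],d,m)
            print(l,round(r["score"],2),[int(b) for b in r["box"]],len(P),*(np.round(np.percentile(P,[3,50,97],axis=0),3).tolist() if len(P) else []))
    cv2.imwrite(f"pics/{c}0.png",p[:,:,::-1])
E
```

```text
{'clock': np.float64(0.0), 'q': array([65.254, 27.373,  1.281, 89.174, -0.66 , 63.558, -4.761]), 'qvel': array([ 0.112,  0.038, -0.053,  0.101,  0.022,  0.021, -0.002]), 'tau': array([-0.0000e+00, -5.8285e+01,  1.5350e+00, -2.7262e+01, -5.4000e-02,
        1.7000e-02,  0.0000e+00]), 'eef_pos': array([ 0.215, -0.639,  0.222]), 'tcp_rot': array([-1.79902e+02,  7.00000e-03,  1.85520e+01]), 'force': array([0.258, 0.679, 0.06 ]), 'ft_torque': array([ 0.007, -0.059,  0.026]), 'grasp_force': np.float64(0.0), 'grip_width': np.float64(0.999)}
scene cam at [ 0.067 -0.685  0.561]
plain_tube 0.79 [322, 275, 333, 313] 313 [0.49, -0.29, 0.046] [0.494, -0.285, 0.084] [0.508, -0.273, 0.113]
capped_tube 0.82 [303, 252, 317, 289] 294 [0.513, -0.222, -0.0] [0.518, -0.218, 0.087] [0.586, -0.139, 0.124]
tube_block 0.65 [294, 277, 342, 340] 1796 [0.47, -0.311, 0.0] [0.495, -0.271, 0.042] [0.534, -0.189, 0.051]
gauge 0.56 [203, 195, 252, 252] 1371 [0.449, 0.033, 0.004] [0.494, 0.079, 0.01] [0.555, 0.143, 0.101]
dish 0.8 [159, 208, 184, 221] 312 [0.418, 0.244, -0.001] [0.444, 0.265, 0.014] [0.475, 0.306, 0.
[... 167 characters left out ...]
69, 237] 46 [0.491, -0.286, 0.055] [0.498, -0.275, 0.092] [0.504, -0.272, 0.118]
tube_block 0.79 [329, 215, 376, 246] 697 [0.478, -0.3, 0.007] [0.51, -0.244, 0.051] [0.543, -0.187, 0.11]
gauge 0.56 [212, 205, 254, 254] 1383 [0.449, 0.043, 0.007] [0.505, 0.094, 0.013] [0.558, 0.149, 0.105]
gauge 0.17 [292, 156, 310, 167] 153 [0.687, -0.113, 0.006] [0.7, -0.096, 0.057] [0.718, -0.082, 0.106]
dropper 0.46 [294, 153, 308, 168] 129 [0.687, -0.114, 0.034] [0.699, -0.098, 0.059] [0.716, -0.085, 0.106]
dish 0.74 [157, 237, 181, 257] 364 [0.421, 0.247, 0.012] [0.447, 0.275, 0.016] [0.473, 0.302, 0.022]
tape 0.55 [168, 162, 188, 185] 272 [0.636, 0.228, 0.009] [0.664, 0.257, 0.02] [0.691, 0.284, 0.025]
```

```bash
python3 - <<'E'
from h import *
p,d,m=snap("top")
for l in ("tube_block","gauge"):
    r=robot.silhouettes("top",l)[0]; P=pts(r["mask"],d,m)
    if l=="tube_block": P=P[(P[:,2]>.04)&(P[:,2]<.06)]
    else: P=P[P[:,2]<.02]
    print(l,cv2.minAreaRect(P[:,:2].astype(np.float32)))
w=robot.camera_model("wrist"); s=robot.read_state()
from scipy.spatial.transform import Rotation as Ro
T=Ro.from_euler("xyz",s["tcp_rot"],degrees=True).as_matrix()
R=np.array(w["R"]);c=-R.T@np.array(w["t"])
print("cam in tool",T.T@(c-s["eef_pos"]),"axis in tool",T.T@R[2],"K",w["intrinsics"])
cv2.imwrite("pics/a.png",np.hstack([cv2.resize(p[190:270,190:270,::-1],(400,400),interpolation=2),cv2.resize(p[190:270,310:390,::-1],(400,400),interpolation=2)]))
E
```

```text
tube_block ((0.5092888474464417, -0.24571844935417175), (0.12410015612840652, 0.04597984999418259), 71.00089263916016)Traceback (most recent call last):
  File "<stdin>", line 4, in <module>
IndexError: list index out of range
```

```bash
python3 -m jog '[[[6,-4,-1],-0.18],[[11.5,-7.5,-2],-0.36],[[17,-11,-3],-0.54],[[22,-14.5,-4],-0.72],[[27,-18,-4],-0.916],[[32.5,-21.5,-4],-0.916],[[38.2,-25,-4],-0.916],[[38.2,-25,-4],-0.916],[[38.2,-25,-4],-0.916]]' 0.5 40
python3 - <<'E'
from h import *
from scipy.spatial.transform import Rotation as Ro
p,d,m=snap("wrist")
w=m; s=robot.read_state()
T=Ro.from_euler("xyz",s["tcp_rot"],degrees=True).as_matrix()
R=np.array(w["R"]);c=-R.T@np.array(w["t"])
print("cam in tool",T.T@(c-s["eef_pos"]),"axis in tool",T.T@R[2],"K",w["intrinsics"][0])
for l in ("plain_tube","capped_tube","tube_block","gauge"):
    for r in robot.silhouettes("wrist",l)[:2]:
        P=pts(r["mask"],d,m)
        print(l,round(r["score"],2),[int(b) for b in r["box"]],len(P),*(np.round(np.percentile(P,[3,50,97],axis=0),3).tolist() if len(P) else []))
        if l=="tube_block":
            P=P[(P[:,2]>.042)&(P[:,2]<.058)]; print(cv2.minAreaRect(P[:,:2].astype(np.float32)))
cv2.imwrite("pics/w1.png",p[:,:,::-1])
E
```

```text
clock: 2.17
eef_pos: [0.4985, -0.2796, 0.2628]
tcp_rot: [180.0, -0.0, 71.3]
force: [-0.2, -0.8, 0.1]
grip_width: 0.502
grasp_force: 0.0
cam in tool [ 0.07501796 -0.00093882 -0.16261818] axis in tool [-0.27772916 -0.00104252  0.96065885] K [370.50187301   0.         274.16954502]
plain_tube 0.91 [265, 170, 283, 203] 519 [0.489, -0.291, 0.043] [0.496, -0.282, 0.095] [0.503, -0.276, 0.114]
capped_tube 0.97 [263, 97, 285, 118] 412 [0.512, -0.223, 0.122] [0.52, -0.215, 0.124] [0.527, -0.208, 0.126]
tube_block 0.98 [251, 80, 299, 205] 4629 [0.476, -0.302, 0.049] [0.509, -0.244, 0.05] [0.54, -0.192, 0.052]
((0.5074117183685303, -0.24972669780254364), (0.12439561635255814, 0.04615757241845131), 70.7654800415039)
tube_block 0.4 [266, 168, 282, 204] 468 [0.489, -0.29, 0.043] [0.496, -0.281, 0.092] [0.503, -0.276, 0.114]
((0.4966645836830139, -0.2831754982471466), (0.014327752403914928, 0.01319241151213646), 86.92435455322266)
```

View pics/w1.png

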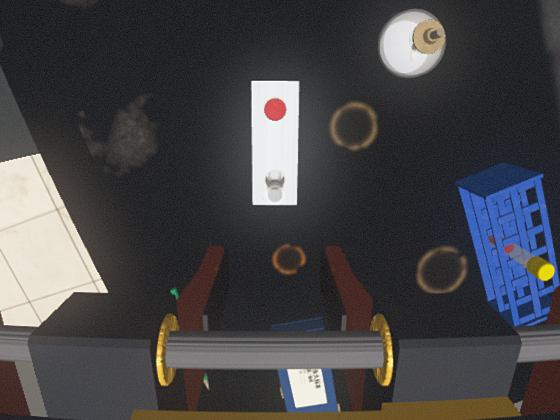

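```bash
python3 -m jog '[[[-0.46,-0.13,4],0],[[-0.46,-0.13,9],0],[[-0.46,-0.13,13],0],[[-0.46,-0.13,16.5],0],[[-0.46,-0.13,18.5],0],[[-0.46,-0.13,18.5],0]]'
python3 -m jog '[[[0,0,0],0],[[0,0,0],0],[[0,0,0],0],[[0,0,0],0],[[0,0,0],0]]' 0 40
python3 - <<'E'
from h import *
p,d,m=snap("wrist"); s=robot.read_state(); print(s["eef_pos"],s["grip_width"]*88)
for l in ("plain_tube","capped_tube"):
    for r in robot.silhouettes("wrist",l)[:1]:
        P=pts(r["mask"],d,m)
        print(l,round(r["score"],2),[int(b) for b in r["box"]],np.round(np.percentile(P,[3,50,97],axis=0),3).tolist())
cv2.imwrite("pics/w2.png",p[:,:,::-1])
E
```

```text
clock: 3.18
eef_pos: [0.4929, -0.2859, 0.0762]
tcp_rot: [-179.8, -0.0, 70.9]
force: [-1.3, 0.7, 0.7]
grip_width: 0.498
grasp_force: 0.0
clock: 3.8
eef_pos: [0.4954, -0.2857, 0.0784]
tcp_rot: [179.9, 0.0, 71.0]
force: [0.4, -0.7, 4.9]
grip_width: 0.194
grasp_force: 40.0
[ 0.49543663 -0.28566423  0.07839471] 16.9524004062652
plain_tube 0.65 [253, 216, 295, 311] [[0.489, -0.288, 0.045], [0.497, -0.277, 0.1], [0.504, -0.272, 0.114]]
capped_tube 0.87 [247, 65, 305, 123] [[0.513, -0.22, 0.123], [0.521, -0.213, 0.124], [0.528, -0.205, 0.126]]
```

View pics/w2.png

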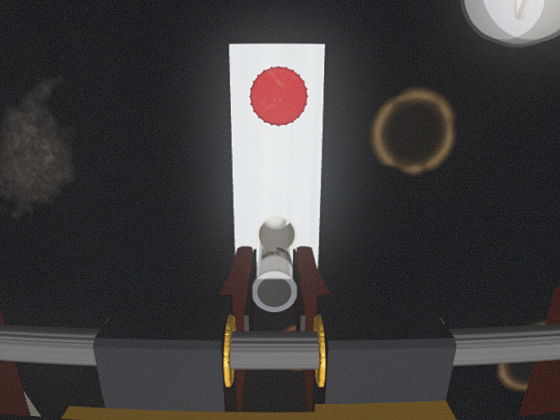

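```bash
python3 -m jog '[[[0,0,-2],0],[[0,0,-5],0],[[0,0,-9],0],[[0,0,-14],0],[[4,-2,-15],0],[[9,-4.5,-15],0],[[14.5,-7,-15],0],[[20,-9.5,-15],0],[[26.3,-11.7,-15],0],[[26.3,-11.7,-15],0]]'
python3 -m jog '[[[0,0,0],0],[[0,0,0],0]]'
python3 - <<'E'
from h import *
from scipy.spatial.transform import Rotation as Ro
p,d,m=snap("wrist"); s=robot.read_state(); print(s["eef_pos"],s["tcp_rot"],s["grip_width"]*88,s["grasp_force"],s["force"])
for l in ("plain_tube","gauge","depth_marker"):
    for r in robot.silhouettes("wrist",l)[:2]:
        P=pts(r["mask"],d,m)
        print(l,round(r["score"],2),[int(b) for b in r["box"]],np.round(np.percentile(P,[3,50,97],axis=0),3).tolist())
        if l=="gauge": 
            for lo,hi in((.0,.02),(.093,.107)):
                Q=P[(P[:,2]>lo)&(P[:,2]<hi)]; print(len(Q),Q.mean(0),cv2.minAreaRect(Q[:,:2].astype(np.float32)),cv2.minEnclosingCircle(Q[:,:2].astype(np.float32)))
np.savez("g.npz",p=p,d=d,R=m["R"],t=m["t"],K=m["intrinsics"],D=m["D"])
cv2.imwrite("pics/w3.png",p[:,:,::-1])
E
```

```text
clock: 5.2
eef_pos: [0.4686, 0.0063, 0.2277]
tcp_rot: [-180.0, -0.0, 71.5]
force: [0.3, -0.9, -0.2]
grip_width: 0.195
grasp_force: 40.0
clock: 5.45
eef_pos: [0.4693, -0.0004, 0.2273]
tcp_rot: [-180.0, 0.0, 70.9]
force: [-0.1, -0.1, -0.3]
grip_width: 0.194
grasp_force: 40.0
[ 4.69375654e-01 -3.65637089e-04  2.27373878e-01] [-1.79969231e+02  3.61943289e-02  7.08633996e+01] 17.10859201408157 39.99992251396179 [ 0.02444411 -0.52864545 -1.31299075]
gauge 0.79 [222, 0, 335, 140] [[0.45, 0.04, 0.009], [0.504, 0.095, 0.011], [0.559, 0.149, 0.103]]
9357 [0.5044025  0.09439722 0.01064875] ((0.5042190551757812, 0.09439502656459808), (0.11009198427200317, 0.11014783382415771), 68.95252227783203) ((0.5039626955986023, 0.09492643922567368), 0.0754384994506836)
2762 [0.50383815 0.09457995 0.10118289] ((0.5039795637130737, 0.09277763962745667), (0.05771707743406296, 0.08528169989585876), 11.995429992675781) ((0.5017919540405273, 0.09294965863227844), 0.049622293561697006)
depth_marker 0.63 [228, 62, 281, 76] [[0.472, 0.092, 0.01], [0.484, 0.101, 0.089], [0.509, 0.111, 0.097]]
```

View pics/w3.png

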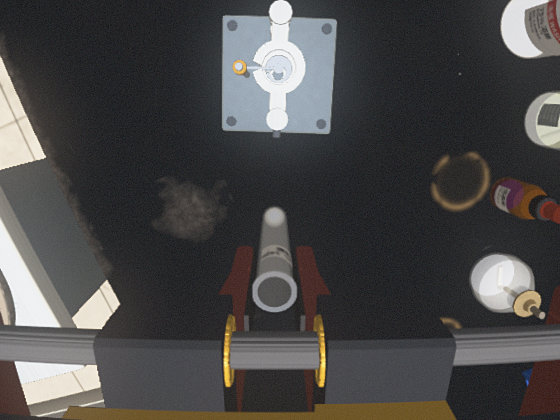

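```bash
python3 -m jog '[[[3,0.1,2],0],[[5.5,0.16,4],0],[[6,0.16,4.4],0],[[6,0.16,4.4],0],[[6,0.16,4.4],0],[[6,0.16,4.4],0]]'
python3 - <<'E'
from h import *
p,d,m=snap("wrist"); s=robot.read_state(); print(s["eef_pos"],s["tcp_rot"],s["force"])
for l in ("plain_tube","gauge","depth_marker"):
    for r in robot.silhouettes("wrist",l)[:2]:
        P=pts(r["mask"],d,m)
        print(l,round(r["score"],2),[int(b) for b in r["box"]],np.round(np.percentile(P,[3,50,97],axis=0),3).tolist())
np.savez("g.npz",p=p,d=d,R=m["R"],t=m["t"],intrinsics=m["intrinsics"],D=m["D"],eef=s["eef_pos"],rot=s["tcp_rot"])
c=p[30:330,175:375,::-1]; dd=d[30:330,175:375]
dv=cv2.applyColorMap(np.uint8(np.clip((dd-.15)/.25,0,1)*255),cv2.COLORMAP_JET)
cv2.imwrite("pics/w4.png",cv2.resize(np.hstack([c,dv]),(800,600),interpolation=cv2.INTER_CUBIC))
E
```

```text
clock: 6.4
eef_pos: [0.4907, 0.0568, 0.1843]
tcp_rot: [179.9, 0.0, 71.0]
force: [-0.2, 0.5, 0.0]
grip_width: 0.193
grasp_force: 40.0
[0.49070118 0.05690449 0.18419598] [1.79942679e+02 2.28540156e-03 7.09641527e+01] [ 0.29402022 -0.44816075 -1.18628788]
plain_tube 0.65 [252, 204, 294, 312] [[0.484, 0.055, 0.132], [0.492, 0.067, 0.204], [0.499, 0.07, 0.22]]
gauge 0.76 [214, 72, 341, 211] [[0.45, 0.04, 0.009], [0.505, 0.101, 0.011], [0.559, 0.151, 0.103]]
depth_marker 0.6 [225, 146, 280, 161] [[0.472, 0.091, 0.085], [0.484, 0.101, 0.09], [0.507, 0.11, 0.093]]
depth_marker 0.52 [256, 205, 293, 311] [[0.485, 0.055, 0.135], [0.492, 0.067, 0.205], [0.499, 0.07, 0.22]]
```

View pics/w4.png

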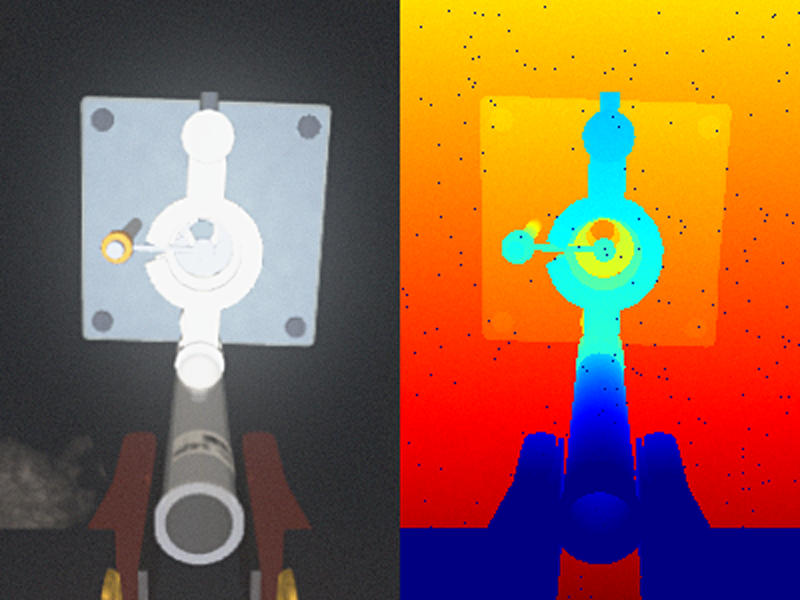

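```bash
cat > fit.py <<'E'
from h import *
from scipy.optimize import least_squares
from scipy.spatial.transform import Rotation as Ro
def tool(eef,rot): return Ro.from_euler("xyz",rot,degrees=True).as_matrix()
def tube(P,eef,T):
    Q=(P-eef)@T                     # tool frame, z down
    Q=Q[(abs(Q[:,0]-.003)<.016)&(abs(Q[:,1])<.0115)&(Q[:,2]>.003)&(Q[:,2]<.075)]
    f=lambda a:np.hypot(Q[:,0]-a[0]-a[2]*(Q[:,2]-.068),Q[:,1]-a[1]-a[3]*(Q[:,2]-.068))-.0088
    r=least_squares(f,[0,0,0,0],loss="soft_l1",f_scale=.0005)
    return r.x,len(Q),np.median(abs(f(r.x))),np.percentile(Q[:,2],99.5)
def circ(P,r0,c0,zlo,zhi,rmax,inner=True):
    Q=P[(P[:,2]>zlo)&(P[:,2]<zhi)][:,:2]
    for _ in range(4):
        v=Q-c0; r=np.hypot(*v.T); a=np.arctan2(v[:,1],v[:,0]); B=[]
        for b in np.linspace(-np.pi,np.pi,61)[:-1]:
            k=(abs((a-b+np.pi)%(2*np.pi)-np.pi)<.08)&(r<rmax)
            if k.sum()>3: B.append(Q[k][np.argmin(r[k]) if inner else np.argmax(r[k])])
        B=np.array(B); s=least_squares(lambda x:np.hypot(*(B-x[:2]).T)-x[2],[*c0,r0],loss="soft_l1",f_scale=.0005); c0=s.x[:2]
    return s.x,len(B),np.median(abs(s.fun))
E
python3 - <<'E'
from fit import *
g=np.load("g.npz"); P=pts(np.ones(g["d"].shape,bool),g["d"],g); T=tool(g["eef"],g["rot"])
a,*o=tube(P,g["eef"],T); print("tube at bottom, tool xy mm",a*1e3,o)
c0=np.array([.504,.0944]); Z=P[np.hypot(*(P[:,:2]-c0).T)<.03]; print(np.histogram(Z[:,2],bins=np.arange(.0,.112,.004)))
k=(Z[:,2]>.095)&(Z[:,2]<.108);zt=np.median(Z[k,2]);print("ring top z",zt)
for q in ((.0125,zt-.003,zt+.003,.02,True),(.0105,.072,.094,.0165,True)):
    c,*o=circ(P,q[0],c0,*q[1:4],q[4]); print(c,o)
    bw=(g["eef"]+T@np.array([a[0],a[1],.068]))[:2]
    print("move tool xy mm",((np.r_[c[:2]-bw,0])@T)[:2]*1e3)
f=P[(P[:,2]<.02)&(P[:,2]>.005)&(np.abs(P[:,:2]-c0).max(1)<.085)]; print(cv2.minAreaRect(f[:,:2].astype(np.float32)))
E
```

```text
tube at bottom, tool xy mm [ 3.40425654 -1.01950322 -1.69131656 -0.03214335] [843, np.float64(0.00019413091723385727), np.float64(0.06074403929962764)]
(array([   0,    0, 1012,   31,    4,    5,   55,    8,    4,   13,    5,
         12,  388,    5,    3,    5,    1,    0,    0,    0,   29,  393,
        205,   42,  552, 1632,    0]), array([0.   , 0.004, 0.008, 0.012, 0.016, 0.02 , 0.024, 0.028, 0.032,
       0.036, 0.04 , 0.044, 0.048, 0.052, 0.056, 0.06 , 0.064, 0.068,
       0.072, 0.076, 0.08 , 0.084, 0.088, 0.092, 0.096, 0.1  , 0.104,
       0.108]))
ring top z 0.1005128652951741
[0.504259   0.09456311 0.0126836 ] [58, np.float64(0.00012249552082542383)]
move tool xy mm [36.61971055  1.48515097]
[0.5096996  0.09405248 0.00544827] [59, np.float64(0.0010092602367955976)]
move tool xy mm [37.91151685  6.79477851]
((0.5040390491485596, 0.09442928433418274), (0.11062727123498917, 0.11102959513664246), 68.98097229003906)
```

```bash
python3 -m jog '[[[1.5,0.15,0],0],[[3,0.15,0],0],[[3.66,0.15,0],0],[[3.66,0.15,0],0],[[3.66,0.15,0],0],[[3.66,0.15,0],0],[[3.66,0.15,0],0]]'
python3 - <<'E'
from fit import *
p,d,m=snap("wrist"); s=robot.read_state(); print(s["eef_pos"],s["tcp_rot"],s["force"])
g={**m,"d":d}; eef=s["eef_pos"]; T=tool(eef,s["tcp_rot"]); P=pts(d>0,d,m)
a,*o=tube(P,eef,T); print("tube at bottom, tool xy mm",a*1e3,o)
bw=(eef+T@np.array([a[0],a[1],.068]))[:2]
c=np.array([.50426,.09456]);print("remaining to old centre",((np.r_[c-bw,0])@T)[:2]*1e3)
Q=P[abs(P[:,2]-.1005)<.004]; v=(Q-np.r_[c,0])@T; Q=Q[(np.hypot(v[:,0],v[:,1])<.027)]
cs,*o=circ(Q,.0215,c,.09,.11,.027,False); print("outer",cs,o)
c2=p[100:330,175:375,::-1]; cv2.imwrite("pics/w5.png",cv2.resize(c2,(520,598),interpolation=cv2.INTER_CUBIC))
E
```

```text
clock: 7.48
eef_pos: [0.5038, 0.0914, 0.1837]
tcp_rot: [180.0, 0.0, 71.0]
force: [-0.2, -0.9, -0.9]
grip_width: 0.193
grasp_force: 40.0
[0.50380439 0.09144842 0.18368646] [1.79992895e+02 8.77856244e-03 7.10065090e+01] [-0.13331379 -0.56492557 -0.02304411]
tube at bottom, tool xy mm [ 3.40851271 -1.0162036  -2.02755005  0.53248548] [844, np.float64(0.0001872066926647516), np.float64(0.061104000101874625)]
remaining to old centre [-0.30763665  0.42587904]
outer [0.50447766 0.09466059 0.01962917] [48, np.float64(0.00022385434177457815)]
```

View pics/w5.png

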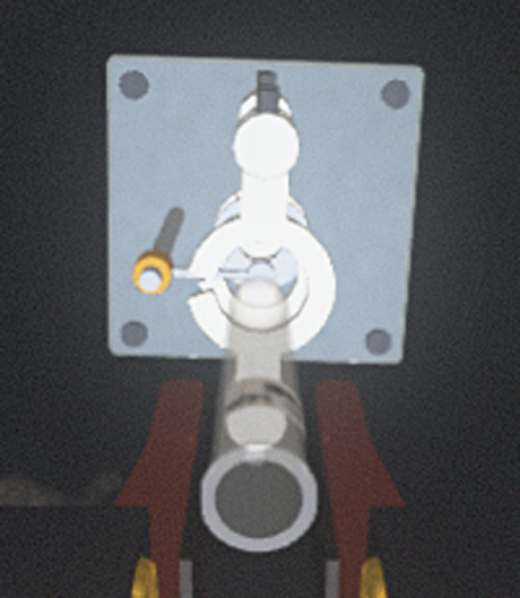

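```bash
python3 -m jog '[[[0,0.05,0.2],0],[[0,0.05,0.5],0],[[0,0.05,0.8],0],[[0,0.05,1.1],0],[[0,0.05,1.4],0],[[0,0.05,1.6],0],[[0,0.05,1.7],0],[[0,0.05,1.7],0]]'
python3 -m jog '[[[0,0,0.1],0],[[0,0,0.2],0],[[0,0,0.3],0],[[0,0,0.4],0],[[0,0,0.4],0],[[0,0,0.4],0]]'
```

```text
clock: 8.52
eef_pos: [0.5043, 0.0916, 0.1667]
tcp_rot: [180.0, -0.0, 71.0]
force: [-0.0, -0.0, -0.4]
grip_width: 0.189
grasp_force: 40.0
clock: 9.28
eef_pos: [0.5043, 0.0916, 0.1627]
tcp_rot: [180.0, 0.0, 71.0]
force: [-0.7, 0.9, 0.2]
grip_width: 0.194
grasp_force: 40.0
```

```bash
python3 -m jog '[[[0,0,0.1],0],[[0,0,0.2],0],[[0,0,0.3],0],[[0,0,0.4],0],[[0,0,0.4],0]]'
python3 -m jog '[[[0,0,0.1],0],[[0,0,0.2],0],[[0,0,0.3],0],[[0,0,0.3],0]]'
```

```text
clock: 9.9
eef_pos: [0.5042, 0.0916, 0.1586]
tcp_rot: [-180.0, 0.0, 71.0]
force: [-0.2, -0.4, -0.2]
grip_width: 0.194
grasp_force: 40.0
clock: 10.4
eef_pos: [0.5044, 0.0916, 0.1557]
tcp_rot: [180.0, -0.0, 71.0]
force: [0.8, -0.4, 2.2]
grip_width: 0.196
grasp_force: 40.0
```

```bash
python3 -m jog '[[[0,0,0.05],0],[[0,0,0.1],0],[[0,0,0.15],0],[[0,0,0.15],0]]'
python3 -c "
from rig import robot;s=robot.read_state();print(s['force'])"
python3 -m jog '[[[0,0,0.05],0],[[0,0,0.1],0],[[0,0,0.1],0]]'
python3 -c "
from rig import robot;s=robot.read_state();print(s['force'])"
```

```text
clock: 10.9
eef_pos: [0.5044, 0.0916, 0.1541]
tcp_rot: [180.0, -0.0, 71.0]
force: [0.1, -0.2, 1.9]
grip_width: 0.191
grasp_force: 40.0
[ 0.14410817 -0.16994432  1.90803724]
clock: 11.28
eef_pos: [0.5043, 0.0916, 0.1531]
tcp_rot: [180.0, -0.0, 71.0]
force: [1.0, 0.4, 1.7]
grip_width: 0.192
grasp_force: 40.0
[1.02141626 0.41862239 1.68893183]
```

Marker is moving along; bottom ≈ 0.085. Continue in small checked steps through the second ring.

```bash
python3 -m jog '[[[0,0,0.05],0],[[0,0,0.1],0],[[0,0,0.15],0],[[0,0,0.15],0]]'
```

```text
clock: 11.78
eef_pos: [0.5043, 0.0914, 0.1516]
tcp_rot: [180.0, 0.0, 71.0]
force: [0.2, -0.9, 3.3]
grip_width: 0.196
grasp_force: 40.0
```

```bash
python3 -m jog '[[[0,0,0.05],0],[[0,0,0.1],0],[[0,0,0.15],0],[[0,0,0.15],0]]'
```

```text
clock: 12.28
eef_pos: [0.5043, 0.0915, 0.1501]
tcp_rot: [180.0, 0.0, 71.0]
force: [-0.4, -1.8, 2.5]
grip_width: 0.195
grasp_force: 40.0
```

```bash
python3 -m jog '[[[0,0,0.05],0],[[0,0,0.1],0],[[0,0,0.15],0],[[0,0,0.15],0]]'
```

```text
clock: 12.78
eef_pos: [0.5043, 0.0915, 0.1486]
tcp_rot: [180.0, 0.0, 71.0]
force: [0.1, -2.4, 2.9]
grip_width: 0.196
grasp_force: 40.0
```

```bash
python3 -m jog '[[[-0.05,0,0],0],[[-0.05,0,0.05],0],[[-0.05,0,0.1],0],[[-0.05,0,0.1],0]]'
```

```text
clock: 13.28
eef_pos: [0.5042, 0.0912, 0.1476]
tcp_rot: [180.0, -0.0, 71.0]
force: [1.5, -0.9, 2.8]
grip_width: 0.192
grasp_force: 40.0
```

```bash
python3 -m jog '[[[0,0,0.05],0],[[0,0,0.1],0],[[0,0,0.15],0],[[0,0,0.15],0]]'
```

```text
clock: 13.78
eef_pos: [0.5041, 0.0912, 0.1461]
tcp_rot: [-180.0, -0.0, 71.0]
force: [0.3, -0.9, 2.0]
grip_width: 0.195
grasp_force: 40.0
```

```bash
python3 -m jog '[[[0,0,0.05],0],[[0,0,0.1],0],[[0,0,0.15],0],[[0,0,0.2],0],[[0,0,0.2],0]]'
```

```text
clock: 14.4
eef_pos: [0.5041, 0.0911, 0.1441]
tcp_rot: [-180.0, -0.0, 71.0]
force: [1.3, -0.7, 1.9]
grip_width: 0.195
grasp_force: 40.0
```

```bash
python3 -m jog '[[[0,0,0.1],0],[[0,0,0.2],0],[[0,0,0.3],0],[[0,0,0.4],0],[[0,0,0.4],0]]'
```

```text
clock: 15.02
eef_pos: [0.5041, 0.0911, 0.14]
tcp_rot: [-180.0, 0.0, 71.0]
force: [0.4, -0.4, 1.0]
grip_width: 0.192
grasp_force: 40.0
```

```bash
python3 -m jog '[[[0,0,0.1],0],[[0,0,0.2],0],[[0,0,0.3],0],[[0,0,0.4],0],[[0,0,0.4],0]]'
```

```text
clock: 15.65
eef_pos: [0.5041, 0.0911, 0.136]
tcp_rot: [-180.0, 0.0, 71.0]
force: [0.1, -0.6, 0.7]
grip_width: 0.194
grasp_force: 40.0
```

```bash
python3 - <<'E'
from fit import *
p,d,m=snap("wrist"); F=[]
for l in ("plain_tube","depth_marker","depth_marker","depth_marker"):
    s=robot.read_state(); F.append(s["force"])
    R=robot.silhouettes("wrist",l)
    for r in R[:2]:
        P=pts(r["mask"],d,m); print(l,round(r["score"],2),np.round(np.percentile(P,[1,3,50,97,99],axis=0),3).tolist())
print(np.mean(F,0)); T=tool(s["eef_pos"],s["tcp_rot"]); Q=(pts(d>0,d,m)-s["eef_pos"])@T
k=(np.hypot(Q[:,0]-.0034,Q[:,1]+.001)<.012); print("rim tool z",np.percentile(Q[k,2],[.5,2,5,10]))
cv2.imwrite("pics/w6.png",cv2.resize(p[80:330,175:375,::-1],(480,600),interpolation=cv2.INTER_CUBIC))
E
```

```text
plain_tube 0.76 [[0.496, 0.086, 0.086], [0.497, 0.089, 0.093], [0.505, 0.1, 0.157], [0.512, 0.104, 0.172], [0.513, 0.105, 0.172]]
depth_marker 0.44 [[0.472, 0.1, 0.063], [0.472, 0.101, 0.064], [0.479, 0.107, 0.071], [0.485, 0.11, 0.072], [0.486, 0.11, 0.073]]
depth_marker 0.43 [[0.568, -0.101, 0.002], [0.686, -0.098, 0.004], [0.694, -0.085, 0.015], [0.71, -0.081, 0.033], [0.712, 0.098, 0.229]]
depth_marker 0.44 [[0.472, 0.1, 0.063], [0.472, 0.101, 0.064], [0.479, 0.107, 0.071], [0.485, 0.11, 0.072], [0.486, 0.11, 0.073]]
depth_marker 0.43 [[0.568, -0.101, 0.002], [0.686, -0.098, 0.004], [0.694, -0.085, 0.015], [0.71, -0.081, 0.033], [0.712, 0.098, 0.229]]
depth_marker 0.44 [[0.472, 0.1, 0.063], [0.472, 0.101, 0.064], [0.479, 0.107, 0.071], [0.485, 0.11, 0.072], [0.486, 0.11, 0.073]]
depth_marker 0.43 [[0.568, -0.101, 0.002], [0.686, -0.098, 0.004], [0.694, -0.085, 0.015], [0.71, -0.081, 0.033], [0.712, 0.098, 0.229]]
[ 0.70432651 -0.43486747  0.41559567]
rim tool z [-0.09377029 -0.09040148 -0.08600429 -0.07658934]
```

View pics/w6.png

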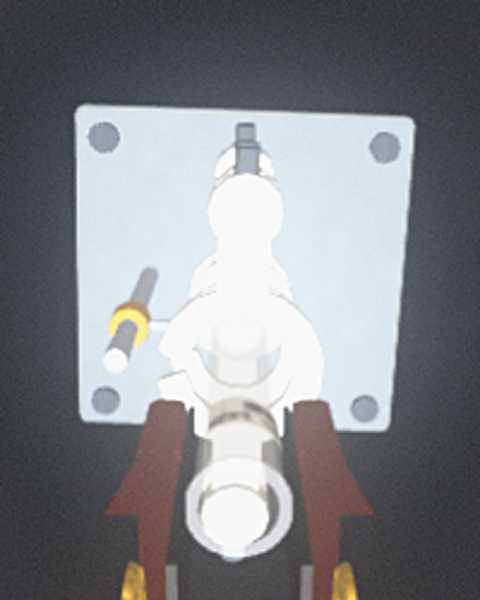

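```bash
python3 -m jog '[[[0,0,0.1],0],[[0,0,0.2],0],[[0,0,0.3],0],[[0,0,0.3],0]]'
```

```text
clock: 16.4
eef_pos: [0.504, 0.0911, 0.133]
tcp_rot: [-180.0, 0.0, 71.0]
force: [-0.2, -0.1, 1.1]
grip_width: 0.195
grasp_force: 40.0
```

```bash
python3 -m jog '[[[0,0,0.1],0],[[0,0,0.2],0],[[0,0,0.2],0]]'
```

```text
clock: 16.77
eef_pos: [0.504, 0.0911, 0.131]
tcp_rot: [-180.0, 0.0, 71.0]
force: [0.2, -1.1, 1.2]
grip_width: 0.195
grasp_force: 40.0
```

```bash
python3 -m jog '[[[0,0,0.1],0],[[0,0,0.2],0],[[0,0,0.2],0]]'
```

```text
clock: 17.15
eef_pos: [0.5041, 0.0911, 0.129]
tcp_rot: [-180.0, 0.0, 71.0]
force: [-0.4, -0.1, 2.1]
grip_width: 0.196
grasp_force: 40.0
```

```bash
python3 -m jog '[[[0,0,0.1],0],[[0,0,0.2],0],[[0,0,0.2],0]]'
```

```text
clock: 17.52
eef_pos: [0.5041, 0.0911, 0.127]
tcp_rot: [-180.0, 0.0, 71.0]
force: [-0.2, -0.2, 0.9]
grip_width: 0.193
grasp_force: 40.0
```

Bottom ≈ 0.0586, no ring yet.

```bash
python3 -m jog '[[[0,0,0.1],0],[[0,0,0.2],0],[[0,0,0.2],0]]'
```

```text
clock: 17.9
eef_pos: [0.5041, 0.0911, 0.125]
tcp_rot: [-180.0, 0.0, 71.0]
force: [-0.7, -0.2, 0.1]
grip_width: 0.191
grasp_force: 40.0
```

```bash
python3 -m jog '[[[0,0,0.1],0],[[0,0,0.2],0],[[0,0,0.2],0]]'
```

```text
clock: 18.27
eef_pos: [0.5041, 0.0911, 0.123]
tcp_rot: [-180.0, 0.0, 71.0]
force: [0.3, -0.9, 1.5]
grip_width: 0.196
grasp_force: 40.0
```

```bash
python3 -m jog '[[[0,0,0.1],0],[[0,0,0.2],0],[[0,0,0.2],0]]'
```

```text
clock: 18.65
eef_pos: [0.5041, 0.0911, 0.121]
tcp_rot: [-180.0, 0.0, 71.0]
force: [-0.5, -1.4, 1.1]
grip_width: 0.193
grasp_force: 40.0
```

```bash
python3 -m jog '[[[0,0,0.05],0],[[0,0,0.1],0],[[0,0,0.1],0]]'
```

```text
clock: 19.02
eef_pos: [0.5041, 0.0911, 0.1201]
tcp_rot: [180.0, 0.0, 71.0]
force: [-1.0, -0.6, 2.2]
grip_width: 0.195
grasp_force: 40.0
```

```bash
python3 -m jog '[[[0,0,0.05],0],[[0,0,0.1],0],[[0,0,0.1],0]]'
```

```text
clock: 19.4
eef_pos: [0.5041, 0.0911, 0.1191]
tcp_rot: [-180.0, 0.0, 71.0]
force: [-0.5, 0.6, 1.5]
grip_width: 0.193
grasp_force: 40.0
```

```bash
python3 -m jog '[[[0,0,0.05],0],[[0,0,0.1],0],[[0,0,0.1],0]]'
```

```text
clock: 19.77
eef_pos: [0.5041, 0.0911, 0.1181]
tcp_rot: [-180.0, 0.0, 71.0]
force: [-1.1, 0.1, 2.5]
grip_width: 0.194
grasp_force: 40.0
```

```bash
python3 -m jog '[[[0,0,0.05],0],[[0,0,0.1],0],[[0,0,0.1],0]]'
```

```text
clock: 20.15
eef_pos: [0.5042, 0.0911, 0.1173]
tcp_rot: [180.0, 0.0, 71.0]
force: [-1.9, -0.5, 5.0]
grip_width: 0.194
grasp_force: 40.0
```

```bash
python3 -m jog '[[[0,0,0.05],0],[[0,0,0.1],0],[[0,0,0.1],0]]'
```

```text
clock: 20.52
eef_pos: [0.5043, 0.0911, 0.1166]
tcp_rot: [180.0, 0.0, 71.0]
force: [-2.8, -1.0, 6.7]
grip_width: 0.194
grasp_force: 40.0
```

```bash
python3 -m jog '[[[0,0,0.05],0],[[0,0,0.1],0],[[0,0,0.15],0],[[0,0,0.15],0]]'
```

```text
clock: 21.02
eef_pos: [0.5044, 0.0912, 0.1154]
tcp_rot: [180.0, 0.0, 71.0]
force: [-3.4, -2.7, 11.3]
grip_width: 0.193
grasp_force: 40.0
```

```bash
python3 -c "
from fit import *
F=[]
p,d,m=snap('wrist')
for i in range(4): F.append(robot.read_state()['force']); robot.snapshot('top')
print(np.mean(F,0),np.std(F,0)); s=robot.read_state();T=tool(s['eef_pos'],s['tcp_rot'])
print(s['eef_pos']);P=pts(d>0,d,m)
r=robot.silhouettes('wrist','plain_tube')[0];print(np.percentile(pts(r['mask'],d,m)[:,2],[97,99]))"
```

```text
[-3.24072536 -1.73629746 10.82650171] [0.53199299 0.67149382 0.33345804]
[0.50434707 0.09121271 0.11541587]
[0.1513157  0.15163418]
```

```bash
python3 -m jog '[[[0,0,0.05],0],[[0,0,0.1],0],[[0,0,0.1],0],[[0,0,0.1],0],[[0,0,0.1],0],[[0,0,0.1],0]]'
```

```text
clock: 22.08
eef_pos: [0.5044, 0.0912, 0.1146]
tcp_rot: [180.0, 0.0, 71.0]
force: [-4.2, -1.8, 12.9]
grip_width: 0.197
grasp_force: 40.0
```

```bash
python3 -m jog '[[[0,0,-0.1],0],[[0,0,-0.2],0],[[0,0,-0.3],0],[[0,0,-0.4],0],[[0,0,-0.42],0],[[0,0,-0.42],0]]'
python3 -m jog '[[[0,0,0],0],[[0,0,0],0],[[0,0,0],0],[[0,0,0],0],[[0,0,0],0]]' 0.45 10
python3 - <<'E'
from fit import *
p,d,m=snap('wrist'); r=robot.silhouettes('wrist','plain_tube')[0];print(np.percentile(pts(r['mask'],d,m)[:,2],[97,99]),r['box'])
cv2.imwrite("pics/w7.png",cv2.resize(p[80:380,75:475,::-1],(800,600),interpolation=cv2.INTER_CUBIC))
E
```

```text
clock: 22.82
eef_pos: [0.5041, 0.0911, 0.1176]
tcp_rot: [-180.0, -0.0, 71.0]
force: [-0.7, -0.8, -0.7]
grip_width: 0.194
grasp_force: 40.0
clock: 23.45
eef_pos: [0.5042, 0.0911, 0.1179]
tcp_rot: [180.0, -0.0, 71.0]
force: [0.2, -0.1, 0.4]
grip_width: 0.451
grasp_force: 0.0
[0.15335583 0.15364763] [254.1, 222.5, 295.5, 310.0]
```

View pics/w7.png

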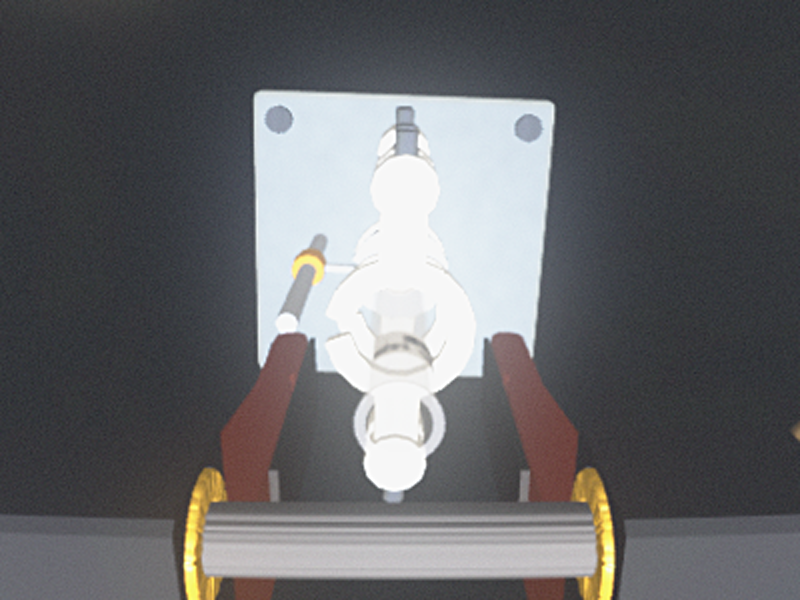

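```bash
python3 -m jog '[[[0,0,-1],0],[[0,0,-3],0],[[0,0,-6],0],[[0,0,-10],0],[[0,0,-12],0],[[0,0,-12],0],[[0,0,-12],0],[[0,0,-12],0]]'
python3 - <<'E'
from fit import *
p,d,m=snap('wrist')
for l in ('plain_tube','gauge'):
    for r in robot.silhouettes('wrist',l)[:1]:
        P=pts(r['mask'],d,m); print(l,r['score'],np.round(np.percentile(P,[3,50,97],axis=0),3).tolist())
        if l=='plain_tube':
            top=P[P[:,2]>.14]; print("rim centre",cv2.minEnclosingCircle(top[:,:2].astype(np.float32)))
print(robot.read_state()['force'])
E
```

```text
clock: 24.55
eef_pos: [0.5034, 0.0909, 0.2368]
tcp_rot: [-179.9, 0.1, 71.0]
force: [-0.0, -0.3, -0.5]
grip_width: 0.452
grasp_force: 0.0
plain_tube 0.89 [[0.498, 0.089, 0.087], [0.505, 0.097, 0.136], [0.512, 0.104, 0.154]]
rim centre ((0.5048367977142334, 0.09584593027830124), 0.008953744545578957)
gauge 0.66 [[0.45, 0.04, 0.009], [0.509, 0.105, 0.011], [0.56, 0.152, 0.103]]
[ 0.6231928  -0.60558531 -0.16428469]
```

The tube is upright, on the axis (within about 1.5 mm) and released.

```bash
python3 -c "
from rig import robot;print(robot.job_done())"
```

```text
the job is handed in; nothing more can be done
None
```

The plain tube is standing released and upright on the third ring, whose top face is about 50 mm above the gauge's underside; it was pressed there at about 15 N (estimated from the wrist force), and the job was handed in at about 25 s; the hand-in returned no verdict.

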